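Hold a torsion spring at its test reading

TASK

Wind the spring in the spring tester by turning the black peg on the drive disc so that the loaded balance beam lifts off its rest and the red pointer comes to the green field of the tolerance flag, and keep the pointer in the green for six seconds on end. Do it gently: never let the pointer swing on into the red field, nor the beam be flung or dropped back on its rest, do not touch the beam with its load, and leave the flag, the phone, the bottle and the brass blanks alone. Finish while still holding the disc, with the pointer staying in the green.

Things in the scene. Friction and masses are not known exactly. Their poses are not given: they have to be found in the camera images.
- tester: Hand-cranked torsion-spring tester, fixed on the table: green cast base 240 x 420 x 24 mm with a column and a level shaft 190 mm above the table. Origin on the table under column and shaft; x along the shaft, from the drive disc (-x side, towards the robot) to the balance beam (+x side); y level, to the left seen from the disc; z up. Its place and yaw vary.
- shaft (a point): Point on the shaft's axis at the tester's x = 0, 190 mm above the table. Along the shaft lie: peg x = -128 to -64 mm, disc (236 mm across) -64 to -50, column -45 to 21, upright white scale arc over the shaft (radius 135 to 160 mm, a tick every 0.1 rad) at 81, coil spring 40 to 80, beam and pointer 70 to 120 mm.
- pointer (a joint): Turn of balance beam and red pointer together about the shaft, rad; 0 = beam level, pointer straight up; positive lifts the loaded (+y) end and moves the pointer's tip towards -y. Starts at -0.35, the beam lying on its rubber rest pad; upper stop at 0.70. With the disc held the floating beam is nearly indifferent: it swings slowly (5 s or more), little damped, or even creeps away.
- beam: Balance beam, not to be touched: 400 mm bar along y, 56 mm steel weights standing on its ends with centres 17 mm above the shaft, red pointer on its middle. Origin on the shaft at x = 0. 2.15 kg (15 % either way). Top-heavy: its weight turns it away from level with 0.33 N m/rad, so it needs the spring. With load: inertia 0.084 kg m2, damping 0.03 N m s/rad, friction 0.01 N m.
- disc (a joint): Winding of the spring: turn of the drive disc relative to the beam, rad; 0 = unwound (start), positive = wound. Spring moment on the beam = 0.55 N m/rad x this value, lifting the loaded end. The disc's own angle = pointer + disc; nothing but the spring and the hand holds the disc, so it flies back if let go. Largest winding 1.9.
- peg (a point): Middle of the black crank peg on the disc: 22 mm thick, 64 mm long, lying along the tester's x towards the robot, at x = -98 mm. It goes round the shaft at 100 mm: with a = pointer + disc - 0.33 it is at y = -100 sin(a), z = 190 + 100 cos(a) mm in the tester's frame, so from the left over the top to the right. Free above and on both sides; best pinched from above across y.
- marker (a joint): Setting of the tolerance flag on the scale, rad: the pointer is in the middle of the green when pointer equals this value. Fixed during the job (0 to 0.30), set differently each time. From the middle, green reaches 0.075 rad (12 mm at the tip) either side, then comes yellow; red begins 0.22 rad beyond the middle on the far (positive) side.
- green_mid (a point): The point of the flag's green field that the pointer's tip must reach: at radius 160 mm from the shaft, x = 97.5 mm in the tester's frame. Its y axis is the scale's direction there (+y back towards the rest side); z points away from the shaft.
- pointer_tip (a point): Tip of the red pointer, at radius 160 mm from the shaft on the beam, x = 97.5 mm in the tester's frame.
- load: Brass shot canister, 48 mm across, 46 mm high, fixed on the +y half of the beam 140 mm from the shaft, its centre 39 mm above it; origin as beam. 0.22 kg nominal, its filling not known (0.6 to 1.5 times that). At nominal masses the winding that balances beam and load is about 0.78 rad at the rest, 0.55 level and 0.3 at pointer 0.3.
- phone: Black telephone lying on the table, 148 x 72 x 9 mm, origin under its centre. To be left alone.
- spray: White bottle with red cap, 56 mm across, 150 mm high, origin under its centre. To be left alone.
- blank: Brass blank disc lying on the table, 42 mm across, 4 mm thick. To be left alone.
- blank2: Brass blank disc lying on the table, 30 mm across, 4 mm thick. To be left alone.

How it is judged:
On the way, in this order (a step that is already met when the one before it is completed fails the run):
1. the beam is off its rest (value of joint pointer above -0.28 rad), for 0.2 s.
2. the pointer is kept in the green for 6 s, the hand on the disc (y of pointer_tip in the frame of green_mid between -0.012 and 0.012 m and contact force between any of the fingers, the arm and disc above 0.3 N), for 6 s.
At the end, for the whole second after the job is handed in: The robot still holds the disc and the pointer's tip stays within 12 mm (0.075 rad) of the middle of the green field, after having been there for 6 s on end (all of step 2); the arm keeps its last pose, push and grip.
It fails at once if the pointer swings into the red (35 mm, 0.22 rad, past the middle of the green) (y of pointer_tip in the frame of green_mid below -0.035 m).
It fails at once if the beam is flung or dropped (faster than 1.3 rad/s) (velocity of joint pointer above 1.3 rad/s or velocity of joint pointer below -1.3 rad/s).
It fails at once if the robot touches the beam or its load (contact force between any of the fingers, the arm and beam above 0.5 N).
It fails at once if the flag is shifted on the scale (distance of green_mid from where it was at the start of the episode above 0.004 m).
It fails at once if phone, bottle or blanks are moved by more than 15 mm (distance of any of phone, spray, blank, blank2 from where it was at the start of the episode above 0.015 m).
It also fails if it takes over 61 s, if anything falls off the work surface, if the arm or the gripper's body presses on something with over 40 N, if the wrist force passes 120 N, or if a joint passes its speed limit or range.

ROBOT

A 7-joint arm with a two-finger parallel gripper is mounted at the origin on the work surface. World frame = base frame: x ahead of the robot, y to its left, z up, the work surface at z = 0. Lengths are in m, angles in rad, forces in N, time in s.
With the tool pointing down it reaches from about 0.4 to 0.85 m from the base axis. Payload 4.5 kg.
Tool frame: the origin (TCP) lies midway between the tips of the shut fingers; the grasp point (between the pads) lies 19 mm behind it; z points along the fingers, y is the direction in which the jaws open and shut (so a half turn about z gives the same grasp; the last joint's range is limited). The gripper opens to 88 mm and grips with 3 to 60 N. Pads are 18 mm wide; open, the fingers measure 123 mm over their backs; the gripper's body (75 mm by 187 mm) begins 45 mm behind the grasp point.
Start: joints at [-1.075, 0.689, -0.195, 1.565, 0.157, 0.902, -0.215], TCP at [0.278, 0.56, 0.239] pointing down, gripper open.
Joint ranges: [-3.01, 3.01], [-0.46, 2.08], [-1.47, 1.51], [0.13, 2.56], [-1, 4.14], [0.04, 2.09], [-2.66, 2.66]. Speed limits (rad/s): [2.57, 2.57, 3.14, 3.14, 3.14, 3.14, 3.14].

INTERFACE

Orientations are given as a unit quaternion [x, y, z, w].
In Python, from plant import r gives the robot as it stands.
- The arm moves only by the tool play_rows, never from a script. Its argument "targets" is a list of rows, each a list of 6 numbers: the shift along the tool's x, y, z in m, then the turn, a rotation vector about the tool's x, y, z in rad. In form: [[tx, ty, tz, rx, ry, rz], ...]. A call has 1 to 5 rows; each row shifts and turns the pose as measured when the row begins, along the tool's axes as they then stand; what a row does not reach is not made up. A row lasts 1/12 s, in which the tool goes at most 41.7 mm and 7.16 degrees, less where a joint would pass 70% of its speed; a pose out of reach is approached as far as the arm can. A call is refused whole if a number of a shift passes 0.0417 or a number of a turn 0.125, either way. A call with a gripper value outside its range is refused whole. "hand" is the opening, from 0 (shut) to 1 (fully open), set as the call begins (left out, the last holds). The fingers move at their own pace and stop on an object; "squeeze" is the grip in N (left out, the last holds). Time passes only in rows, so rows that do not move let the fingers close. It gives the time, the measured TCP pose, the force and the opening at its end, in the units of the state.
- r.get_state(): the state, without advancing time (a new reading comes with each control period).
- r.snapshot(name): name is "side" or "top" or "wrist"; returns the picture (384x512x3 uint8, blue, green, red); there is no depth.
- r.get_calibration(name): a dict with "intrinsics" (3x3 intrinsics, pixels), "R" (3x3) and "t" (3): a world point X has camera coordinates R X + t; the wrist camera has in their place "hand_eye" (4x4, takes a point from camera to tool coordinates, whose origin is the TCP and whose axes are the flange's). Camera axes: x right, y down, z forward; pixel columns grow to the right and rows downward; lengths in m; the calibration is good to about 2 mm. The wrist camera is an equidistant fisheye: a pixel r from the principal point sees the ray r / f radians off the axis. A picture is of the moment at which its call begins: read the wrist's pose just before it. get_calibration takes no time and is no camera call.
- r.finish_job(): hands the job in, once; it reports no verdict.
Trained networks look in the newest picture that a camera, given by its name, has taken for a name from the list of things; names that differ only in an ending like _2 or _b are one class to them, and where a whole thing is asked for, a point or a joint stands for the part that bears it (a point fixed in the world has none). Each returns a list of dicts, best first, with "confidence" (0 to 1); they miss things now and then, are a little off and sometimes report something else, mostly with a low value. They report only what shows in the picture. A call takes as long as a camera call.
- r.search_frame(query, camera): "bbox" ([left, top, right, bottom] in pixels, round what is visible of it).
- r.tip_of(query, camera): "uv" ([column, row] in pixels: a listed point, or the origin of a listed thing).
The state is a dict: "clock": time; "q": joint angles; "qd": joint speeds; "joint_torque": joint torques, N m; "tool_pos": TCP position; "eef_rot": TCP orientation; "contact_force": force on the tool from outside, world axes, zero at the start; "moment": the same for the moment, N m; "opening": opening from 0.0 (shut) to 1.0 (fully open).
Only numpy, scipy, OpenCV 4.12 (cv2) and the standard library are available. Lean on these libraries where they do the work, as an engineer would, in place of code of your own. Each camera call takes 0.05 s, during which the arm holds its last target. There are 200 camera calls.

## Working session

There is one attempt and no reset: what is moved stays moved. The work goes in short steps, Python scripts to look and compute and a tool call to move; the robot and the scene stay as the last step left them, time stands still between calls to the robot, and variables do not carry over. Pictures are saved under pics/ and viewed, on a budget of 10 in all, crops included, one or two more only if the job needs it, and the job is handed in when it is done.

Besides the shell and the picture viewer there is one more tool, called after "Call:" as name(argument=value, ...), one argument or row to a line, values as JSON. play_rows: Moves the arm, as the interface text tells. Its arguments: {"type":"object","properties":{"targets":{"type":"array","items":{"type":"array","items":{"type":"number"}}},"hand":{"type":"number"},"squeeze":{"type":"number"}},"required":["targets"]}

```bash
mkdir -p pics; ls; python3 - <<'E'
from plant import r
import cv2,numpy as np
s=r.get_state();print({k:np.round(v,3) for k,v in s.items()})
a=r.snapshot("side");b=r.snapshot("top")
cv2.imwrite("pics/a.png",cv2.resize(np.vstack([a,b]),(450,675))[:600] if 0 else cv2.resize(np.hstack([a,b]),(800,300)))
cv2.imwrite("pics/side0.png",a);cv2.imwrite("pics/top0.png",b)
for c in("side","top"):
  k=r.get_calibration(c);print(c,np.round(k["intrinsics"],1).tolist(),np.round(k["R"],4).tolist(),np.round(k["t"],4).tolist())
  for n in("tester","shaft","peg","pointer_tip","green_mid"):
    print(n,[(np.round(d["uv"],1).tolist(),round(d["confidence"],2)) for d in r.tip_of(n,c)[:2]])
print(r.get_state()["clock"])
E
```

```text
pics
{'clock': np.float64(0.0), 'q': array([-1.075,  0.69 , -0.194,  1.566,  0.157,  0.903, -0.215]), 'qd': array([ 0.   ,  0.001, -0.   , -0.   , -0.001, -0.   , -0.   ]), 'joint_torque': array([-0.0000e+00, -5.2756e+01, -1.2670e+00, -1.5343e+01, -5.3000e-02,
        6.0000e-03,  0.0000e+00]), 'tool_pos': array([0.278, 0.559, 0.238]), 'eef_rot': array([ 0.229,  0.973, -0.001, -0.   ]), 'contact_force': array([ 0.649, -0.62 , -0.35 ]), 'moment': array([-0.031, -0.018,  0.025]), 'opening': np.float64(0.997)}
side [[494.8, 0.0, 252.8], [0.0, 494.8, 197.3], [0.0, 0.0, 1.0]] [[-0.9976, -0.066, 0.0189], [-0.0599, 0.7032, -0.7085], [0.0334, -0.708, -0.7055]] [0.5411, 0.2003, 1.5521]
tester [([212.9, 252.7], 0.61)]
shaft [([208.1, 208.7], 0.94), ([274.4, 158.3], 0.71)]
peg [([242.0, 205.0], 0.79), ([207.8, 211.1], 0.7)]
pointer_tip [([166.0, 181.6], 0.65)]
green_mid [([169.4, 160.9], 0.64), ([299.6, 191.2], 0.37)]
top [[376.4, 0.0, 256.3], [0.0, 376.4, 191.2], [0.0, 0.0, 1.0]] [[0.0203, -0.9997, -0.0157], [-0.9825, -0.017, -0.1855], [0.1851, 0.0192, -0.9825]] [-0.0073, 0.6111, 1.4514]
tester [([255.3, 175.5], 0.85), ([326.2, 244.8], 0.38)]
shaft [([255.3, 170.8], 0.96), ([236.6, 128.8], 0.75)]
peg [([236.7, 191.5], 0.61)]
pointer_tip []
green_mid [([260.0, 128.4], 0.53)]
0.6
```

View pics/a.png

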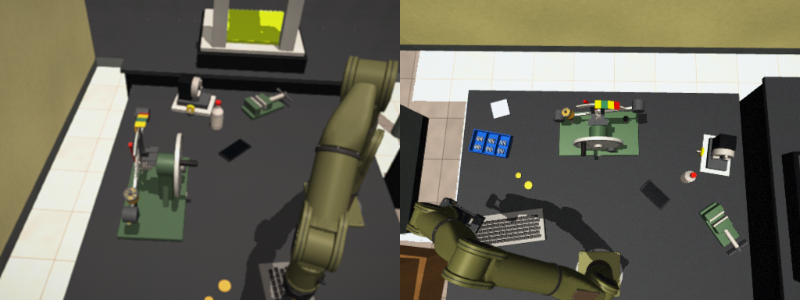

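```bash
cat > h.py <<'E'
from plant import r
import numpy as np,cv2
from scipy.spatial.transform import Rotation as Ro
from scipy.optimize import least_squares
K={c:r.get_calibration(c) for c in("side","top")}
def proj(c,X):
    k=K[c];p=np.array(X)@np.array(k["R"]).T+np.array(k["t"]);p=p@np.array(k["intrinsics"]).T
    return p[...,:2]/p[...,2:]
def tf(T,P): # T=(x,y,yaw)
    P=np.atleast_2d(P);c,s=np.cos(T[2]),np.sin(T[2])
    return np.c_[T[0]+c*P[:,0]-s*P[:,1],T[1]+s*P[:,0]+c*P[:,1],P[:,2]]
def pegP(a):return [-.098,-.1*np.sin(a),.19+.1*np.cos(a)]
def arcP(p,R=.16,x=.0975):return [x,-R*np.sin(p),.19+R*np.cos(p)]
E
python3 - <<'E'
from h import *
obs=[("side",[0,0,0],(212.9,252.7)),("side",[0,0,.19],(208.1,208.7)),("side",pegP(-.68),(242,205)),("side",arcP(-.35),(166,181.6)),
("top",[0,0,0],(255.3,175.5)),("top",[0,0,.19],(255.3,170.8)),("top",pegP(-.68),(236.7,191.5))]
g=[("side",(169.4,160.9)),("top",(260,128.4))]
def f(v):
    o=[proj(c,tf(v[:3],P))[0]-u for c,P,u in obs]+[proj(c,tf(v[:3],arcP(v[3])))[0]-u for c,u in g]
    return np.concatenate(o)
s=least_squares(f,[.7,0,0,.15],loss="soft_l1");print(s.x,np.round(f(s.x).reshape(-1,2),1).tolist())
E
```

```text
[0.67360962 0.00932726 0.05187974 0.14394461] [[-1.6, -2.9], [0.5, -0.4], [-0.1, 1.0], [1.0, 1.0], [0.3, 3.6], [-0.6, -2.9], [0.2, -0.9], [1.3, -0.2], [-0.2, -0.9]]
```

The picture shows the tester (side view at about (208,208), top view at about (255,171)) with the peg towards the robot, and the phone, bottle and blanks well clear of it. Next I'll overlay the fit to check it.

```bash
python3 - <<'E'
from h import *
T=[.6736,.0093,.0519];m=.144
ims=[]
for c,(x,y),f in(("side",(100,100),"side0"),("top",(190,100),"top0")):
    a=cv2.imread(f"pics/{f}.png");w=150;b=cv2.resize(a[y:y+w,x:x+133],(400*1,451),interpolation=cv2.INTER_CUBIC)
    s=400/133
    def d(P,col,l=False):
        q=((proj(c,tf(T,P))-[x,y]+.5)*s).astype(int)
        if l: cv2.polylines(b,[q],False,col,1)
        else:
            for k in q: cv2.circle(b,tuple(int(v) for v in k),2,col,-1)
    d([[X,Y,.024] for X,Y in((-.12,-.21),(.12,-.21),(.12,.21),(-.12,.21),(-.12,-.21))],(255,0,255),1)
    d([[-.064,.118*np.cos(t),.19+.118*np.sin(t)] for t in np.linspace(0,6.3,40)],(255,255,0),1)
    d([[-.128]+pegP(-.68)[1:],[-.064]+pegP(-.68)[1:]],(0,255,255),1)
    d([arcP(m-.075),arcP(m),arcP(m+.075)],(255,0,0)); d([arcP(-.35)],(255,255,255))
    ims.append(b)
cv2.imwrite("pics/b.png",np.hstack(ims))
E
```

```text
(no output)
```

View pics/b.png

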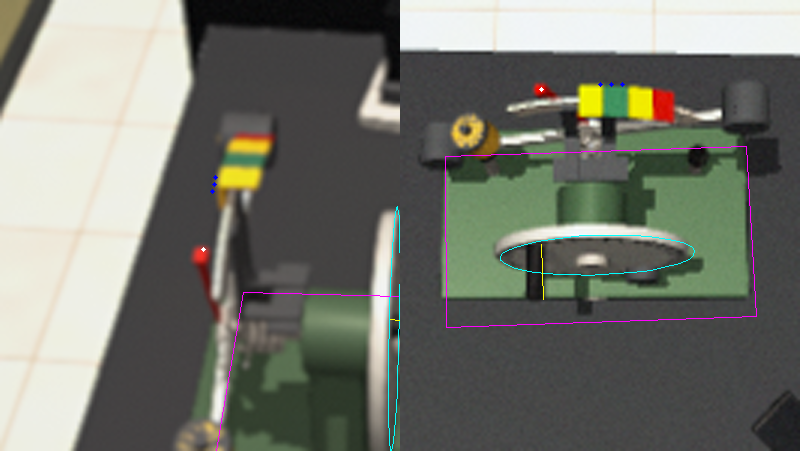

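```bash
python3 - <<'E'
from h import *
u=lambda a,b:(190+(a-400)/3.008-.5,100+b/3.008-.5)
us=lambda a,b:(100+a/3.008-.5,100+b/3.008-.5)
pe=[-.128]+pegP(-.68)[1:]
def obs(v): 
    return [("side",[0,0,.19],(208.1,208.7)),("side",pegP(-.68),(242,205)),("side",arcP(-.35),us(203,252)),
("top",[0,0,.19],(255.3,170.8)),("top",pe,u(532.5,298)),("top",arcP(-.35),u(541,90)),
("top",[v[4],.21,.024],u(443,298)),("top",[v[4],-.21,.024],u(748,298)),("top",arcP(v[3],v[5],v[6]),u(615.5,101)),("side",arcP(v[3],v[5],v[6]),us(240,160))]
def f(v): return np.concatenate([proj(c,tf(v[:3],P))[0]-q for c,P,q in obs(v)]+[[(v[5]-.16)*100,(v[6]-.09)*50]])
s=least_squares(f,[.7,0,0,.15,-.1,.16,.09],loss="soft_l1");print(np.round(s.x,4),np.round(f(s.x)[:-2].reshape(-1,2),1).tolist())
E
```

```text
[ 0.6716  0.0124  0.0188  0.1546 -0.0848  0.1838  0.0746] [[1.1, 0.4], [-0.3, 2.6], [0.1, -0.7], [-1.4, -2.4], [1.4, 0.6], [0.2, -0.2], [-0.4, 0.0], [1.1, -0.1], [0.3, -0.7], [0.3, 0.5]]
```

```bash
cat >> h.py <<'E'
T=[.6716,.0124,.0188]
# tool: x=?, y along tester y, z down
def plan(P,n,vmax=.04,yaw=None):
    s=r.get_state();R=Ro.from_quat(s["eef_rot"]);p=np.array(s["tool_pos"])
    g=tf(T,P)[0]
    y=np.array([-np.sin(T[2]),np.cos(T[2]),0]);
    if y@R.as_matrix()[:,1]<0:y=-y
    z=np.array([0,0,-1.]);G=Ro.from_matrix(np.c_[np.cross(y,z),y,z])
    print("t",round(s["clock"],2),"pos",p.round(4),"goal",g.round(4),"d",(g-p).round(4),"F",np.round(s["contact_force"],1),"op",round(float(s["opening"]),3))
    for i in range(n):
        w=(R.inv()*G).as_rotvec();w*=min(1,.11/max(np.abs(w).max(),1e-9))
        d=(g-p);L=np.linalg.norm(d);d=d*min(1,vmax/max(L,1e-9)) if n>1 else d
        t=R.inv().apply(d);p=p+d;R=R*Ro.from_rotvec(w)
        print(np.round(np.r_[t,w],4).tolist())
E
python3 -c "
from h import *
plan([-.108,.0632,.32],18,.036)"
```

```text
t 0.6 pos [0.2784 0.5596 0.2387] goal [0.5624 0.0736 0.32  ] d [ 0.284  -0.486   0.0813] F [ 0.1 -0.   0.5] op 0.998
[-0.0298, -0.0195, -0.0051, 0.0, 0.0, -0.11]
[-0.0275, -0.0227, -0.0051, 0.0, 0.0, -0.11]
[-0.0248, -0.0256, -0.0051, 0.0, 0.0, -0.11]
[-0.0219, -0.0281, -0.0051, 0.0, 0.0, -0.11]
[-0.0186, -0.0304, -0.0051, 0.0, 0.0, -0.0406]
[-0.0174, -0.0311, -0.0051, -0.0, -0.0, 0.0]
[-0.0174, -0.0311, -0.0051, -0.0, 0.0, 0.0]
[-0.0174, -0.0311, -0.0051, 0.0, 0.0, 0.0]
[-0.0174, -0.0311, -0.0051, 0.0, 0.0, 0.0]
[-0.0174, -0.0311, -0.0051, 0.0, 0.0, 0.0]
[-0.0174, -0.0311, -0.0051, 0.0, 0.0, 0.0]
[-0.0174, -0.0311, -0.0051, 0.0, 0.0, 0.0]
[-0.0174, -0.0311, -0.0051, 0.0, 0.0, 0.0]
[-0.0174, -0.0311, -0.0051, 0.0, 0.0, 0.0]
[-0.0174, -0.0311, -0.0051, 0.0, 0.0, 0.0]
[-0.0139, -0.0248, -0.0041, 0.0, 0.0, 0.0]
[0.0, 0.0, 0.0, 0.0, 0.0, 0.0]
[0.0, 0.0, 0.0, 0.0, 0.0, 0.0]
```

Call:
play_rows(
  targets=[
    [-0.03,-0.02,-0.012,0,0,-0.11],
    [-0.027,-0.023,-0.012,0,0,-0.11],
    [-0.025,-0.026,-0.012,0,0,-0.11],
    [-0.022,-0.028,-0.012,0,0,-0.11],
    [-0.019,-0.03,-0.012,0,0,-0.04],
  ],
  hand=1,
  squeeze=25,
)

```text
clock: 1.02
tool_pos: [0.3635, 0.4095, 0.2969]
eef_rot: [-0.03, 1.0, 0.001, -0.003]
contact_force: [0.6, 0.7, -0.3]
opening: 1.003
```

Call:
play_rows(
  targets=[
    [-0.017,-0.031,-0.005,0,0,0],
    [-0.017,-0.031,-0.005,0,0,0],
    [-0.017,-0.031,-0.005,0,0,0],
    [-0.017,-0.031,-0.005,0,0,0],
    [-0.017,-0.031,-0.005,0,0,0],
  ],
)

```text
clock: 1.43
tool_pos: [0.4626, 0.2527, 0.3248]
eef_rot: [-0.032, 0.999, 0.003, -0.001]
contact_force: [0.5, 0.3, 0.4]
opening: 0.997
```

Call:
play_rows(
  targets=[
    [-0.02,-0.036,0.0,0,0,0.02],
    [-0.02,-0.036,0.0,0,0,0.02],
    [-0.02,-0.036,0.0,0,0,0],
    [-0.02,-0.036,0.0,0,0,0],
    [-0.02,-0.03,0.003,0,0,0],
  ],
)

```text
clock: 1.85
tool_pos: [0.5712, 0.0776, 0.3238]
eef_rot: [-0.011, 1.0, 0.004, 0.002]
contact_force: [0.3, 0.4, -0.5]
opening: 1.0
```

```bash
python3 - <<'E'
from h import *
plan([-.108,.0632,.249],4,.035)
a=r.snapshot("wrist");cv2.imwrite("pics/w0.png",a)
print(r.tip_of("peg","wrist")[:2],r.get_calibration("wrist"))
b=r.snapshot("top");cv2.imwrite("pics/t1.png",b)
cv2.imwrite("pics/c.png",np.hstack([cv2.resize(a,(480,360)),cv2.resize(b[120:220,200:289],(320,360))]))
print(r.tip_of("peg","top")[:2])
E
```

```text
t 1.85 pos [0.5712 0.0776 0.3238] goal [0.5624 0.0736 0.249 ] d [-0.0087 -0.004  -0.0748] F [ 0.3  0.4 -0.5] op 1.0
[0.0042, -0.0021, 0.0347, 0.0081, 0.004, 0.0037]
[0.0041, -0.0018, 0.0347, -0.0, -0.0, -0.0]
[0.0006, -0.0003, 0.0054, 0.0, -0.0, 0.0]
[0.0, 0.0, 0.0, 0.0, 0.0, 0.0]
[{'uv': [248.4, 203.9], 'confidence': 0.58}] {'intrinsics': array([[297.31863964,   0.        , 251.94809736],
       [  0.        , 297.31863964, 187.13382415],
       [  0.        ,   0.        ,   1.        ]]), 'hand_eye': array([[-3.62564661e-04, -9.67224845e-01, -2.53921185e-01,
         6.52134233e-02],
       [ 9.99999510e-01, -5.84568874e-04,  7.98850461e-04,
        -1.01062020e-04],
       [-9.21102434e-04, -2.53920771e-01,  9.67224583e-01,
        -1.45973138e-01],
       [ 0.00000000e+00,  0.00000000e+00,  0.00000000e+00,
         1.00000000e+00]])}
[]
```

View pics/c.png

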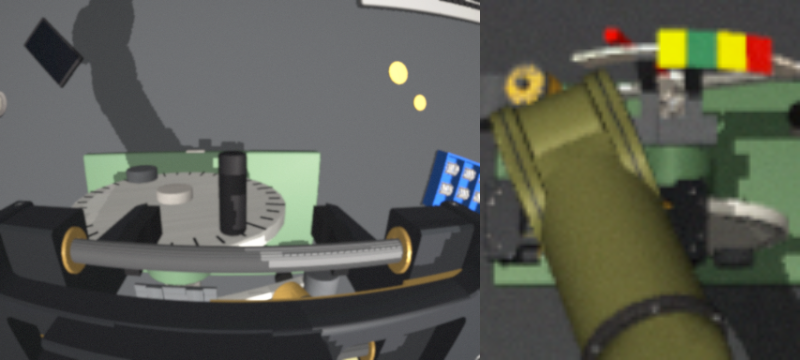

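The wrist view shows the peg centred between the fingers (columns about 220–245 of 480). The fitted y position agrees with it, so I'll descend.

Call:
play_rows(
  targets=[
    [0.005,-0.002,0.02,0.008,0.004,0.004],
    [0.003,-0.001,0.02,0,0,0],
    [0.001,0,0.02,0,0,0],
    [0,0,0.014,0,0,0],
    [0,0,0,0,0,0],
  ],
)

```text
clock: 2.47
tool_pos: [0.5589, 0.0871, 0.2491]
eef_rot: [-0.015, 1.0, 0.004, 0.001]
contact_force: [-0.4, -0.1, -0.0]
opening: 1.0
```

```bash
python3 - <<'E'
from h import *
plan([-.108,.0632,.249],1)
E
```

```text
t 2.47 pos [0.5589 0.0871 0.2491] goal [0.5624 0.0736 0.249 ] d [ 0.0036 -0.0135 -0.0001] F [-0.4 -0.1 -0. ] op 1.0
[-0.0031, -0.0136, 0.0, 0.0079, 0.0021, 0.0116]
```

Call:
play_rows(
  targets=[
    [-0.003,-0.013,0,0.006,0.002,0.01],
    [0,0,0,0,0,0],
  ],
)

```text
clock: 2.63
tool_pos: [0.5614, 0.0766, 0.2498]
eef_rot: [-0.013, 1.0, 0.001, -0.0]
contact_force: [0.7, -1.4, 0.2]
opening: 1.002
```

Now I'll close on the peg.

Call:
play_rows(
  targets=[
    [-0.001,-0.002,0,0,0,0],
    [0,0,0,0,0,0],
    [0,0,0,0,0,0],
    [0,0,0,0,0,0],
  ],
  hand=0,
  squeeze=25,
)

```text
clock: 2.97
tool_pos: [0.5644, 0.0755, 0.2533]
eef_rot: [-0.013, 1.0, 0.002, 0.003]
contact_force: [-0.1, 0.6, -0.1]
opening: 0.72
```

Call:
play_rows(
  targets=[
    [0,0,0,0,0,0],
    [0,0,0,0,0,0],
    [0,0,0,0,0,0],
  ],
)

```text
clock: 3.22
tool_pos: [0.5649, 0.0757, 0.2542]
eef_rot: [-0.013, 1.0, 0.002, 0.004]
contact_force: [0.0, -0.5, 0.6]
opening: 0.491
```

```bash
cat >> h.py <<'E'
PN=[0]
def greenred(img):
    h=cv2.cvtColor(img,cv2.COLOR_BGR2HSV)
    return cv2.inRange(h,(60,80,40),(95,255,255)),cv2.inRange(h,(0,150,60),(8,255,255))|cv2.inRange(h,(172,150,60),(180,255,255))
E
python3 - <<'E'
from h import *
plan([-.108,.0632,.249],1)
a=r.snapshot("side");b=r.snapshot("top")
cv2.imwrite("pics/s2.png",a);cv2.imwrite("pics/t2.png",b)
for c,n in(("side","pointer_tip"),("side","green_mid"),("top","pointer_tip"),("side","peg")):print(c,n,[(np.round(d["uv"],1),round(d["confidence"],2)) for d in r.tip_of(n,c)[:2]])
for c,im in(("side",a),("top",b)):
  q=proj(c,tf(T,[arcP(p) for p in (-.35,-.1,.155,.3)]));print(c,q.round(1).tolist())
  _,red=greenred(im)
  n,l,st,ce=cv2.connectedComponentsWithStats(red)
  for i in range(1,n):
    if st[i,4]>3:print(c,st[i].tolist(),ce[i].round(1).tolist())
cv2.imwrite("pics/d.png",np.hstack([cv2.resize(x,(400,400),interpolation=cv2.INTER_CUBIC) for x in (a[130:210,140:220],b[110:190,210:290])]))
E
```

```text
t 3.22 pos [0.5649 0.0757 0.2542] goal [0.5624 0.0736 0.249 ] d [-0.0025 -0.0021 -0.0052] F [ 0.  -0.5  0.6] op 0.491
[0.0026, -0.0021, 0.0052, 0.0047, 0.0072, 0.0066]
side pointer_tip [(array([167.2, 182. ]), 0.6)]
side green_mid []
top pointer_tip [(array([236., 129.]), 0.59)]
side peg [(array([239.9, 204.9]), 0.64)]
side [[167.1, 182.6], [169.2, 170.1], [171.8, 160.4], [173.3, 156.5]]
side [276, 128, 7, 7, 46] [278.9, 130.9]
side [179, 145, 12, 2, 13] [184.9, 145.1]
side [164, 182, 6, 14, 47] [166.9, 187.1]
side [170, 201, 2, 3, 4] [170.8, 201.8]
top [[236.6, 129.2], [248.1, 128.2], [260.3, 128.3], [267.1, 128.8]]
top [235, 128, 7, 4, 22] [237.4, 129.7]
top [274, 130, 7, 11, 68] [277.2, 134.6]
top [248, 138, 4, 2, 4] [249.5, 138.8]
top [372, 220, 8, 8, 46] [375.4, 223.6]
```

View pics/d.png

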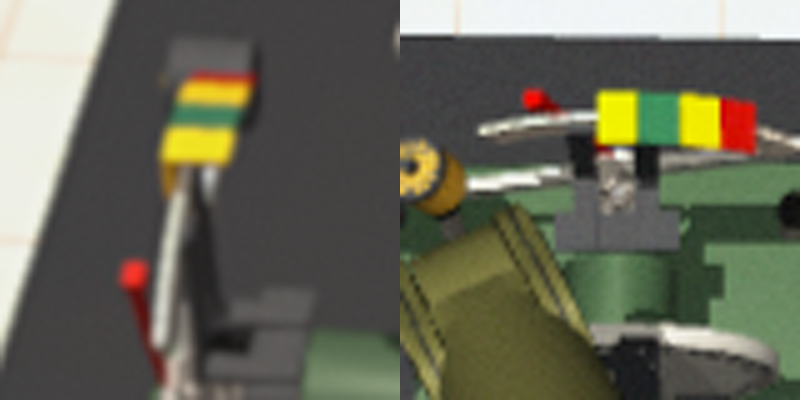

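Both views show the pointer tip, at side (167,182) and top (236,129). The flag's green is at about top (261,134) and side (181,152), which puts the marker near 0.155 rad. Closing the rest of the way.

Call:
play_rows(
  targets=[
    [0.003,-0.002,0.005,0,0,0.004],
    [0,0,0.001,0,0,0],
    [0,0,0,0,0,0],
    [0,0,0,0,0,0],
    [0,0,0,0,0,0],
  ],
)

```text
clock: 3.93
tool_pos: [0.5648, 0.0782, 0.2513]
eef_rot: [-0.012, 1.0, 0.006, 0.008]
contact_force: [-0.3, -0.7, 2.0]
opening: 0.236
```

Call:
play_rows(
  targets=[
    [0,0,0,0,0,0],
    [0,0,0,0,0,0],
  ],
)

```text
clock: 4.1
tool_pos: [0.5648, 0.0782, 0.2513]
eef_rot: [-0.012, 1.0, 0.006, 0.008]
contact_force: [-0.5, 0.5, 1.6]
opening: 0.242
```

Call:
play_rows(
  targets=[
    [0,-0.0053,-0.004,0,0,0],
    [0,-0.0055,-0.0036,0,0,0],
    [0,-0.0058,-0.0032,0,0,0],
    [0,-0.0059,-0.0029,0,0,0],
  ],
  squeeze=30,
)

```text
clock: 4.43
tool_pos: [0.5653, 0.062, 0.2647]
eef_rot: [-0.014, 1.0, 0.012, 0.008]
contact_force: [0.2, 4.5, -2.0]
opening: 0.24
```

```bash
python3 - <<'E'
from h import *
s=r.get_state();print({k:np.round(v,4) for k,v in s.items() if k!="q"})
E
```

```text
{'clock': np.float64(4.4333), 'qd': array([ 0.1483, -0.0457, -0.0521, -0.0317, -0.0496,  0.0691,  0.1555]), 'joint_torque': array([ 2.10750e+00, -4.72946e+01, -3.17000e-02, -1.43572e+01,
        1.47120e+00,  8.15300e-01, -1.10600e-01]), 'tool_pos': array([0.5653, 0.062 , 0.2647]), 'eef_rot': array([-0.0142,  0.9998,  0.0118,  0.0081]), 'contact_force': array([ 0.1805,  4.468 , -2.0355]), 'moment': array([ 1.4865,  0.0035, -0.0306]), 'opening': np.float64(0.2402)}
```

```bash
cat >> h.py <<'E'
OFF=np.array([.0024,.0046,.0023])
def goal(a): return np.array([-.108,-.1*np.sin(a),.171+.1*np.cos(a)])+OFF
def now_a():
    p=np.array(r.get_state()["tool_pos"]);c,s=np.cos(T[2]),np.sin(T[2]);d=p[:2]-T[:2]
    q=np.array([c*d[0]+s*d[1],-s*d[0]+c*d[1],p[2]])-OFF
    return np.arctan2(-q[1],q[2]-.171),np.hypot(q[1],q[2]-.171)
E
python3 - <<'E'
from h import *
print(now_a())
plan(goal(-.15),6,.009)
E
```

```text
(np.float64(-0.47534536435650054), np.float64(0.10278276045934243))
t 4.43 pos [0.5653 0.062  0.2647] goal [0.5657 0.03   0.2722] d [ 0.0004 -0.0321  0.0075] F [ 0.2  4.5 -2. ] op 0.24
[0.0001, -0.0087, -0.0023, 0.0234, 0.0165, 0.0096]
[0.0001, -0.0088, -0.002, 0.0, -0.0, 0.0]
[0.0001, -0.0088, -0.002, 0.0, 0.0, 0.0]
[0.0, -0.0058, -0.0014, 0.0, 0.0, 0.0]
[0.0, 0.0, 0.0, 0.0, 0.0, 0.0]
[0.0, 0.0, 0.0, 0.0, 0.0, 0.0]
```

Call:
play_rows(
  targets=[
    [0,-0.0075,-0.002,0.015,0.008,0.005],
    [0,-0.008,-0.0018,0.01,0.005,0.003],
    [0,-0.008,-0.0016,0,0,0],
    [0,-0.008,-0.0012,0,0,0],
    [0,-0.005,-0.0008,0,0,0],
  ],
  squeeze=12,
)

```text
clock: 4.85
tool_pos: [0.5659, 0.0341, 0.2778]
eef_rot: [-0.014, 1.0, 0.007, 0.004]
contact_force: [-0.2, 3.7, -1.6]
opening: 0.245
```

```bash
cat >> h.py <<'E'
def pos_from(c,im):
    """pointer angle from centroid-of-red tip near the arc path"""
    h=cv2.cvtColor(im,cv2.COLOR_BGR2HSV).astype(int)
    red=((h[...,0]<8)|(h[...,0]>172))&(h[...,1]>130)&(h[...,2]>50)
    ps=np.linspace(-.42,.45,175);q=proj(c,tf(T,[arcP(p) for p in ps]))
    V,U=np.nonzero(red);w=[]
    d=np.hypot(U[:,None]-q[:,0],V[:,None]-q[:,1]);m=d.min(1)<2.6
    return len(U[m]),(ps[d.argmin(1)[m]].mean() if m.any() else None)
def look(n=1,net=True):
    for i in range(n):
        t=r.get_state()["clock"];out=[]
        for c in("side","top"):
            im=r.snapshot(c);k,p=pos_from(c,im);out.append((c,k,None if p is None else round(p,3)))
            if net and i==n-1:
                cv2.imwrite(f"pics/l_{c}.png",im)
                for d in r.tip_of("pointer_tip",c)[:1]:
                    ps=np.linspace(-.42,.45,400);q=proj(c,tf(T,[arcP(x) for x in ps]));e=np.hypot(*(q-d["uv"]).T)
                    out.append(("net",round(ps[e.argmin()],3),round(e.min(),1)))
        s=r.get_state();print(round(t,2),out)
    a,R=now_a();print("a",round(a,3),"disc",round(a+.33,3),"R",round(R,4),"F",np.round(s["contact_force"],1),"M",np.round(s["moment"],2))
E
python3 - <<'E'
from h import *
look()
plan(goal(0),4,.008)
E
```

```text
4.85 [('side', 36, np.float64(-0.391)), ('net', np.float64(-0.304), np.float64(1.1)), ('top', 31, np.float64(-0.162)), ('net', np.float64(-0.407), np.float64(0.4))]
a -0.181 disc 0.149 R 0.1061 F [-1.9  3.9  6.2] M [ 0.84  0.4  -0.03]
t 5.05 pos [0.566  0.0341 0.2777] goal [0.5659 0.015  0.2733] d [-0.     -0.0191 -0.0044] F [-1.9  3.9  6.2] op 0.244
[0.0002, -0.0078, 0.0017, 0.0132, 0.0075, 0.0088]
[0.0002, -0.0078, 0.0018, 0.0, 0.0, 0.0]
[0.0001, -0.0035, 0.0008, 0.0, 0.0, 0.0]
[0.0, 0.0, 0.0, 0.0, 0.0, 0.0]
```

```bash
cat >> h.py <<'E'
def redness(im):
    b,g,rr=[im[...,i].astype(float) for i in range(3)]
    return np.clip((rr-np.maximum(b,g)*1.6),0,120)
BASE={c:redness(cv2.imread(f"pics/{c}0.png")) for c in("side","top")}
PS=np.linspace(-.42,.5,461)
def pos_from(c,im):
    w=redness(im)
    if c=="top":
        w[:,269:]=0;w[137:]=0;w[:120]=0;w[:,:225]=0
        V,U=np.nonzero(w>15);k=len(U)
        if k<3:return k,None
        ww=w[V,U];u=(U*ww).sum()/ww.sum()
        q=proj(c,tf(T,[arcP(p) for p in PS]))
        return k,PS[np.abs(q[:,0]-(u-.6)).argmin()]
    w[:147,176:]=0;w=cv2.GaussianBlur(w,(0,0),.8)
    Rs=np.linspace(.08,.16,25);Ro_=np.linspace(.166,.18,6);best=[]
    for p in PS:
        q=proj(c,tf(T,[arcP(p,R) for R in np.r_[Rs,Ro_]])).astype(np.float32)
        v=cv2.remap(w.astype(np.float32),q[None,:,0],q[None,:,1],cv2.INTER_LINEAR)[0]
        best.append(v[:25].mean()-1.0*v[25:].mean())
    i=int(np.argmax(best));return round(best[i]),PS[i]
E
python3 - <<'E'
from h import *
for f in("side0","top0","s2","t2","l_side","l_top"):
    im=cv2.imread(f"pics/{f}.png");print(f,pos_from("side" if f[0]=="s" or f=="l_side" else "top",im))
im=cv2.imread("pics/l_side.png");w=redness(im);print(w[175:206,160:176].astype(int)[::2])
E
```

```text
side0 (28, np.float64(-0.33399999999999996))
top0 (27, np.float64(-0.352))
s2 (28, np.float64(-0.33399999999999996))
t2 (27, np.float64(-0.352))
l_side (28, np.float64(-0.33399999999999996))
l_top (27, np.float64(-0.352))
[[  0   0   0   0   0   0   0   0   0   0   0   0   0   0   0   0]
 [  0   0   0   0   0   0   0   0   0   0   0   0   0   0   0   0]
 [  0   0   0   0   0   0   0   0   0   0   0   0   0   0   0   0]
 [  0   0   0   0   0   0   0   0   0   0   0   0   0   0   0   0]
 [  0   0   0   0  40 109 120 120 105  39   0   0   0   0   0   0]
 [  0   0   0   0  73 120 120 120 120  46   0   0   0   0   0   0]
 [  0   0   0   0  25  74 106 108  71   9   0   0   0   0   0   0]
 [  0   0   0   0   0   0  35  62  44   0   0   0   0   0   0   0]
 [  0   0   0   0   0   0   6  46  60  16   0   0   0   0   0   0]
 [  0   0   0   0   0   0   0  16  55  32   0   0   0   0   0   0]
 [  0   0   0   0   0   0   0   0  38  28   0   0   0   0   0   0]
 [  0   0   0   0   0   0   0   0   7  15   0   0   0   0   0   0]
 [  0   0   0   0   0   0   0   0   0  12   0   0   0   0   0   0]
 [  0   0   0   0   0   0   0   0   0   0  29  32   0   0   0   0]
 [  0   0   0   0   0   0   0   0   0   0   0  35  17   0   0   0]
 [  0   0   0   0   0   0   0   0   0   0   0   6   9   0   0   0]]
```

Call:
play_rows(
  targets=[
    [0,-0.007,0.002,0.008,0.004,0.004],
    [0,-0.007,0.002,0.004,0.003,0.004],
    [0,-0.002,0.001,0,0,0],
  ],
)

```text
clock: 5.3
tool_pos: [0.5666, 0.0247, 0.278]
eef_rot: [-0.012, 1.0, 0.004, 0.002]
contact_force: [-0.9, 4.3, 0.6]
opening: 0.246
```

```bash
python3 - <<'E'
from h import *
look(1,False)
plan(goal(now_a()[0]+.1),1)
E
```

```text
5.3 [('side', 28, np.float64(-0.334)), ('top', 27, np.float64(-0.352))]
a -0.094 disc 0.236 R 0.1051 F [-2.7  4.5  8.8] M [ 1.1   0.59 -0.06]
t 5.4 pos [0.5666 0.0249 0.2779] goal [0.5659 0.0144 0.2733] d [-0.0007 -0.0105 -0.0046] F [-2.7  4.5  8.8] op 0.246
[0.001, -0.0105, 0.0045, 0.0089, 0.0051, 0.0056]
```

Call:
play_rows(
  targets=[
    [0,-0.006,0,0.005,0.004,0.004],
    [0,-0.006,0,0,0,0],
    [0,-0.002,0,0,0,0],
  ],
)

```text
clock: 5.65
tool_pos: [0.5669, 0.0159, 0.2794]
eef_rot: [-0.013, 1.0, 0.005, 0.001]
contact_force: [-0.1, 5.7, -1.2]
opening: 0.243
```

```bash
sed -i 's/OFF=np.array.*/OFF=np.array([.0024,.0046,.0070])/' h.py; python3 - <<'E'
from h import *
look(2,False)
plan(goal(now_a()[0]+.05),1)
E
```

```text
5.65 [('side', 28, np.float64(-0.334)), ('top', 27, np.float64(-0.352))]
5.75 [('side', 28, np.float64(-0.334)), ('top', 27, np.float64(-0.352))]
a -0.011 disc 0.319 R 0.1014 F [-1.2  4.4  4.9] M [ 1.16  0.25 -0.02]
t 5.85 pos [0.5669 0.0161 0.2794] goal [0.566  0.0111 0.2779] d [-0.0008 -0.005  -0.0014] F [-1.2  4.4  4.9] op 0.251
[0.001, -0.005, 0.0014, 0.0097, 0.0026, 0.0065]
```

Call:
play_rows(
  targets=[
    [0,-0.004,0,0.004,0,0.003],
    [0,-0.003,0,0,0,0],
    [0,0,0,0,0,0],
  ],
)

```text
clock: 6.1
tool_pos: [0.567, 0.0127, 0.2798]
eef_rot: [-0.013, 1.0, 0.005, 0.002]
contact_force: [-0.2, 4.8, 1.2]
opening: 0.242
```

```bash
python3 - <<'E'
from h import *
look(2,False)
E
```

```text
6.1 [('side', 28, np.float64(-0.334)), ('top', 27, np.float64(-0.352))]
6.2 [('side', 28, np.float64(-0.334)), ('top', 26, np.float64(-0.354))]
a 0.023 disc 0.353 R 0.1019 F [-0.5  4.2  2.7] M [ 1.12  0.21 -0.01]
```

Call:
play_rows(
  targets=[
    [0,-0.004,0.001,0.004,0,0.003],
    [0,-0.004,0,0,0,0],
    [0,-0.001,0,0,0,0],
  ],
)

```text
clock: 6.55
tool_pos: [0.5672, 0.006, 0.2796]
eef_rot: [-0.012, 1.0, 0.004, 0.002]
contact_force: [-0.9, 4.6, 1.2]
opening: 0.245
```

```bash
python3 - <<'E'
from h import *
look(2,False)
E
```

```text
6.55 [('side', 28, np.float64(-0.334)), ('top', 27, np.float64(-0.354))]
6.65 [('side', 28, np.float64(-0.334)), ('top', 27, np.float64(-0.352))]
a 0.085 disc 0.415 R 0.102 F [-1.3  4.7  2.9] M [1.13 0.15 0.01]
```

Call:
play_rows(
  targets=[
    [0,-0.004,0,0.004,0,0.003],
    [0,-0.003,0,0,0,0],
    [0,0,0,0,0,0],
  ],
)

```text
clock: 7.0
tool_pos: [0.5673, 0.0018, 0.2797]
eef_rot: [-0.012, 1.0, 0.003, 0.002]
contact_force: [-1.2, 5.0, 2.6]
opening: 0.243
```

```bash
python3 - <<'E'
from h import *
look(3,False)
E
```

```text
7.0 [('side', 28, np.float64(-0.334)), ('top', 27, np.float64(-0.352))]
7.1 [('side', 28, np.float64(-0.334)), ('top', 26, np.float64(-0.352))]
7.2 [('side', 28, np.float64(-0.334)), ('top', 26, np.float64(-0.354))]
a 0.128 disc 0.458 R 0.1026 F [-1.5  3.9  2.8] M [1.17 0.15 0.01]
```

Call:
play_rows(
  targets=[
    [0,-0.004,0.001,0.004,0,0.003],
    [0,-0.003,0.001,0,0,0],
    [0,0,0,0,0,0],
    [0,0,0,0,0,0],
  ],
)

```text
clock: 7.63
tool_pos: [0.5674, -0.0027, 0.2786]
eef_rot: [-0.011, 1.0, 0.003, 0.002]
contact_force: [-0.3, 4.8, 2.5]
opening: 0.244
```

```bash
python3 - <<'E'
from h import *
look(2,False)
E
```

```text
7.63 [('side', 28, np.float64(-0.334)), ('top', 27, np.float64(-0.352))]
7.73 [('side', 28, np.float64(-0.334)), ('top', 26, np.float64(-0.354))]
a 0.176 disc 0.506 R 0.1022 F [-0.6  4.6  3.5] M [1.15 0.18 0.04]
```

Call:
play_rows(
  targets=[
    [0,-0.004,0.001,0.004,0,0.003],
    [0,-0.003,0.001,0,0,0],
    [0,0,0,0,0,0],
    [0,0,0,0,0,0],
  ],
)

```text
clock: 8.17
tool_pos: [0.5675, -0.0074, 0.2774]
eef_rot: [-0.011, 1.0, 0.002, 0.003]
contact_force: [0.1, 5.1, 3.1]
opening: 0.241
```

```bash
python3 - <<'E'
from h import *
look(2,False)
E
```

```text
8.17 [('side', 28, np.float64(-0.334)), ('top', 26, np.float64(-0.354))]
8.27 [('side', 28, np.float64(-0.334)), ('top', 27, np.float64(-0.352))]
a 0.223 disc 0.553 R 0.1019 F [-0.3  5.8  3.3] M [1.15 0.15 0.01]
```

Call:
play_rows(
  targets=[
    [0,-0.004,0.001,0.004,0,0.003],
    [0,-0.003,0.001,0,0,0],
    [0,0,0,0,0,0],
    [0,0,0,0,0,0],
  ],
)

```text
clock: 8.7
tool_pos: [0.5677, -0.0118, 0.2761]
eef_rot: [-0.011, 1.0, 0.001, 0.003]
contact_force: [-0.4, 5.5, 3.8]
opening: 0.243
```

```bash
python3 - <<'E'
from h import *
look(2,False)
E
```

```text
8.7 [('side', 28, np.float64(-0.334)), ('top', 26, np.float64(-0.354))]
8.8 [('side', 28, np.float64(-0.334)), ('top', 26, np.float64(-0.352))]
a 0.269 disc 0.599 R 0.1017 F [-0.7  5.9  3.5] M [1.22 0.17 0.01]
```

Call:
play_rows(
  targets=[
    [0,-0.003,0.001,0.004,0,0.003],
    [0,-0.002,0.001,0,0,0],
    [0,0,0,0,0,0],
    [0,0,0,0,0,0],
  ],
)

```text
clock: 9.23
tool_pos: [0.5678, -0.0147, 0.275]
eef_rot: [-0.01, 1.0, 0.0, 0.003]
contact_force: [-1.2, 4.9, 2.5]
opening: 0.245
```

```bash
python3 - <<'E'
from h import *
look(2,False)
E
```

```text
9.23 [('side', 28, np.float64(-0.334)), ('top', 26, np.float64(-0.354))]
9.33 [('side', 28, np.float64(-0.334)), ('top', 26, np.float64(-0.354))]
a 0.298 disc 0.628 R 0.1014 F [-0.8  5.2  4. ] M [1.12 0.21 0.04]
```

Call:
play_rows(
  targets=[
    [0,-0.003,0.001,0.004,0,0.003],
    [0,-0.003,0.001,0,0,0],
    [0,0,0,0,0,0],
    [0,0,0,0,0,0],
  ],
)

```text
clock: 9.77
tool_pos: [0.5679, -0.0181, 0.2738]
eef_rot: [-0.01, 1.0, -0.0, 0.003]
contact_force: [-0.6, 4.9, 3.5]
opening: 0.243
```

```bash
python3 - <<'E'
from h import *
look(2,False)
a=r.snapshot("wrist");cv2.imwrite("pics/e.png",np.hstack([cv2.resize(a,(480,360)),cv2.resize(cv2.imread("pics/l_top.png")[120:220,200:289],(320,360))]))
E
```

```text
9.77 [('side', 28, np.float64(-0.328)), ('top', 25, np.float64(-0.348))]
9.87 [('side', 28, np.float64(-0.324)), ('top', 27, np.float64(-0.344))]
a 0.334 disc 0.664 R 0.1014 F [-0.9  5.4  3.2] M [1.09 0.2  0.01]
```

View pics/e.png

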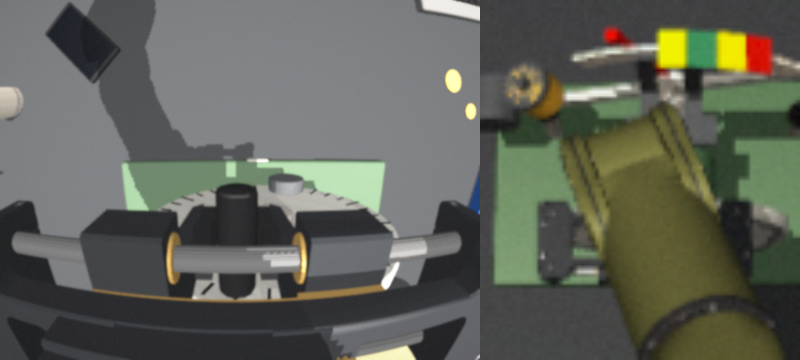

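The wrist view shows the peg well seated between the pads. The pointer has just begun to lift, at about -0.344.

Call:
play_rows(
  targets=[
    [0,-0.003,0.001,0,0,0],
    [0,-0.002,0.0005,0,0,0],
    [0,0,0,0,0,0],
  ],
)

```text
clock: 10.27
tool_pos: [0.5679, -0.021, 0.2729]
eef_rot: [-0.011, 1.0, 0.001, 0.004]
contact_force: [-1.6, 5.5, 4.0]
opening: 0.244
```

```bash
cat >> h.py <<'E'
def track(n=3,side=False):
    """pointer from top camera n times, plus side once; prints fit p,v and model excess"""
    ts,ps=[],[]
    for i in range(n):
        ts.append(r.get_state()["clock"]);k,p=pos_from("top",r.snapshot("top"));ps.append(p)
    sd=""
    if side: sd=pos_from("side",r.snapshot("side"))
    a,R=now_a();D=a+.33;s=r.get_state()
    pp=[p for p in ps if p is not None];p=pp[-1] if pp else np.nan
    db=np.interp(p,[-.35,0,.155,.3],[.65,.77,.785,.79])
    print("t",round(s["clock"],2),"p",[None if x is None else round(x,3) for x in ps],"k",k,"side",sd,"D",round(D,3),"Dbal",round(db,3),"R",round(R,4),"y,z",np.round(s["tool_pos"][1:],4),"F",np.round(s["contact_force"],1))
E
python3 - <<'E'
from h import *
track(2,True)
E
```

```text
t 10.42 p [np.float64(-0.322), np.float64(-0.314)] k 28 side (28, np.float64(-0.288)) D 0.692 Dbal 0.662 R 0.1015 y,z [-0.0209  0.2729] F [-1.   5.1  3.3]
```

Call:
play_rows(
  targets=[
    [0,-0.001,0.0,0,0,0],
    [0,0,0,0,0,0],
    [0,0,0,0,0,0],
    [0,0,0,0,0,0],
  ],
)

```text
clock: 10.75
tool_pos: [0.5679, -0.0207, 0.273]
eef_rot: [-0.011, 1.0, 0.001, 0.004]
contact_force: [-1.0, 5.2, 3.0]
opening: 0.245
```

```bash
python3 - <<'E'
from h import *
track(2,True)
E
```

```text
t 10.9 p [np.float64(-0.264), np.float64(-0.254)] k 26 side (28, np.float64(-0.22399999999999998)) D 0.69 Dbal 0.683 R 0.1015 y,z [-0.0207  0.273 ] F [-0.8  4.8  3.8]
```

Call:
play_rows(
  targets=[
    [0,-0.002,0.0005,0,0,0],
    [0,-0.001,0,0,0,0],
    [0,0,0,0,0,0],
    [0,0,0,0,0,0],
  ],
)

```text
clock: 11.23
tool_pos: [0.568, -0.0223, 0.2726]
eef_rot: [-0.012, 1.0, 0.002, 0.004]
contact_force: [-0.7, 4.3, 3.8]
opening: 0.244
```

```bash
python3 - <<'E'
from h import *
track(2,True)
E
```

```text
t 11.38 p [np.float64(-0.192), np.float64(-0.186)] k 24 side (26, np.float64(-0.15199999999999997)) D 0.706 Dbal 0.706 R 0.1017 y,z [-0.0223  0.2725] F [-1.4  5.1  3.4]
```

Call:
play_rows(
  targets=[
    [0,-0.002,0.0005,0,0,0],
    [0,-0.001,0.0005,0,0,0],
    [0,0,0,0,0,0],
    [0,0,0,0,0,0],
  ],
)

```text
clock: 11.72
tool_pos: [0.5681, -0.0245, 0.2717]
eef_rot: [-0.012, 1.0, 0.003, 0.004]
contact_force: [-0.6, 5.1, 4.3]
opening: 0.245
```

```bash
python3 - <<'E'
from h import *
track(2,True)
E
```

```text
t 11.87 p [np.float64(-0.134), np.float64(-0.128)] k 16 side (28, np.float64(-0.08199999999999996)) D 0.73 Dbal 0.726 R 0.1018 y,z [-0.0246  0.2717] F [-0.5  5.4  4.1]
```

Call:
play_rows(
  targets=[
    [0,-0.002,0.0005,0,0,0],
    [0,-0.001,0.0005,0,0,0],
    [0,0,0,0,0,0],
  ],
)

```text
clock: 12.12
tool_pos: [0.5681, -0.0271, 0.2708]
eef_rot: [-0.012, 1.0, 0.003, 0.004]
contact_force: [-1.2, 5.1, 3.9]
opening: 0.244
```

```bash
cat >> h.py <<'E'
def st(n=3,save=None):
    o=[]
    for i in range(n):
        t=r.get_state()["clock"];im=r.snapshot("side");k,p=pos_from("side",im);o.append((round(t,2),k,round(p-.018,3)))
    if save:cv2.imwrite(save,im)
    a,R=now_a();s=r.get_state()
    print(o,"t",round(s["clock"],2),"D",round(a+.33,3),"R",round(R,4),"y,z",np.round(s["tool_pos"][1:],4),"F",np.round(s["contact_force"],1))
E
python3 - <<'E'
from h import *
st(3,"pics/f1.png")
E
```

```text
[(12.12, 27, np.float64(-0.06)), (12.17, 27, np.float64(-0.052)), (12.22, 26, np.float64(-0.048))] t 12.27 D 0.755 R 0.102 y,z [-0.027   0.2709] F [-0.5  4.4  4.4]
```

Call:
play_rows(
  targets=[
    [0,0,0,0,0,0],
    [0,0,0,0,0,0],
    [0,0,0,0,0,0],
  ],
)

```text
clock: 12.52
tool_pos: [0.5681, -0.027, 0.2708]
eef_rot: [-0.012, 1.0, 0.003, 0.004]
contact_force: [-0.9, 4.4, 3.9]
opening: 0.243
```

```bash
python3 - <<'E'
from h import *
st(3,"pics/f2.png")
E
```

```text
[(12.52, 27, np.float64(0.006)), (12.57, 27, np.float64(0.016)), (12.62, 28, np.float64(0.018))] t 12.67 D 0.756 R 0.102 y,z [-0.027   0.2709] F [-1.1  5.4  3.6]
```

Call:
play_rows(
  targets=[
    [0,0.002,-0.0005,0,0,0],
    [0,0.001,-0.0005,0,0,0],
    [0,0,0,0,0,0],
  ],
)

```text
clock: 12.92
tool_pos: [0.5681, -0.0259, 0.2714]
eef_rot: [-0.012, 1.0, 0.002, 0.004]
contact_force: [0.9, 4.2, 1.3]
opening: 0.246
```

```bash
python3 - <<'E'
from h import *
st(3,"pics/f3.png")
E
```

```text
[(12.92, 26, np.float64(0.066)), (12.97, 25, np.float64(0.066)), (13.02, 23, np.float64(0.07))] t 13.07 D 0.742 R 0.1019 y,z [-0.0258  0.2714] F [1.2 3.7 1.4]
```

Call:
play_rows(
  targets=[
    [0,0,0,0,0,0],
    [0,0,0,0,0,0],
  ],
)

```text
clock: 13.23
tool_pos: [0.5681, -0.0261, 0.2713]
eef_rot: [-0.012, 1.0, 0.002, 0.004]
contact_force: [0.9, 2.9, 1.8]
opening: 0.239
```

```bash
python3 - <<'E'
from h import *
st(2,"pics/f4.png")
im=cv2.imread("pics/f4.png");im2=r.snapshot("top")
cv2.imwrite("pics/g.png",np.hstack([cv2.resize(x,(400,400),interpolation=cv2.INTER_CUBIC) for x in (im[130:210,140:220],im2[110:190,210:290])]))
E
```

```text
[(13.23, 23, np.float64(0.094)), (13.28, 23, np.float64(0.094))] t 13.33 D 0.745 R 0.1019 y,z [-0.0261  0.2713] F [0.7 3.  1.5]
```

View pics/g.png

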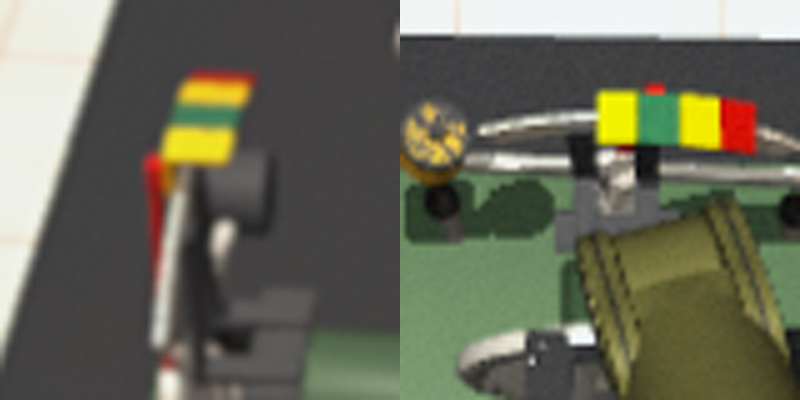

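The top view puts the tip at column ~260.5, against the green's centre at ~261, so it is already in the green. The side line fit reads low here, so I'll track with the top view and cross-check against the tip row in the side view.

```bash
cat >> h.py <<'E'
def tp(n=3,side=True):
    o=[]
    for i in range(n):
        t=r.get_state()["clock"];w=redness(r.snapshot("top"));w[:,269:]=0;w[137:]=0;w[:120]=0;w[:,:225]=0
        u=(w.sum(0)*np.arange(512)).sum()/max(w.sum(),1)
        k,p=round(w.sum()),PS[np.abs(proj("top",tf(T,[arcP(p) for p in PS]))[:,0]-(u-.6)).argmin()]
        o.append((round(t,2),k,round(u,2),round(p,3)))
    sv=None
    if side:
        w=redness(r.snapshot("side"))[147:205,160:173].max(1);i=int(np.argmax(w>40));sv=147+i-(w[i]-40)/max(w[i]-w[i-1],1)
    a,R=now_a();s=r.get_state()
    print(o,"siderow",sv,"D",round(a+.33,3),"R",round(R,4),"y,z",np.round(s["tool_pos"][1:],4),"F",np.round(s["contact_force"],1))
E
python3 - <<'E'
from h import *
for f in("side0","s2","f1","f2","f3","f4"):
    w=redness(cv2.imread(f"pics/{f}.png"))[147:205,160:173].max(1);i=int(np.argmax(w>40));print(f,round(147+i-(w[i]-40)/max(w[i]-w[i-1],1),2))
print(proj("side",tf(T,[arcP(p) for p in(-.35,-.2,-.1,0,.08,.155,.23)]))[:,1].round(1))
tp(2)
E
```

```text
side0 181.54
s2 181.55
f1 166.36
f2 163.5
f3 161.21
f4 160.19
[182.6 174.8 170.1 165.9 162.9 160.4 158.2]
[(13.38, 753, np.float64(260.8), np.float64(0.152)), (13.43, 765, np.float64(261.05), np.float64(0.158))] siderow 159.67340067340066 D 0.745 R 0.1019 y,z [-0.0261  0.2713] F [0.2 2.8 2. ]
```

Call:
play_rows(
  targets=[
    [0,0.002,-0.0005,0,0,0],
    [0,0,0,0,0,0],
  ],
)

```text
clock: 13.7
tool_pos: [0.5681, -0.0251, 0.2717]
eef_rot: [-0.011, 1.0, 0.001, 0.004]
contact_force: [0.2, 2.2, -0.9]
opening: 0.245
```

```bash
python3 - <<'E'
from h import *
tp(2)
E
```

```text
[(13.7, 803, np.float64(262.49), np.float64(0.188)), (13.75, 732, np.float64(262.63), np.float64(0.192))] siderow 158.7380073800738 D 0.736 R 0.1019 y,z [-0.0252  0.2716] F [-0.2  1.9  1.1]
```

Call:
play_rows(
  targets=[
    [0,0.0035,-0.001,0,0,0],
    [0,0,0,0,0,0],
  ],
)

```text
clock: 14.02
tool_pos: [0.568, -0.0228, 0.2724]
eef_rot: [-0.011, 1.0, 0.0, 0.004]
contact_force: [1.1, 2.8, -1.6]
opening: 0.244
```

```bash
python3 - <<'E'
from h import *
tp(2)
E
```

```text
[(14.02, 783, np.float64(263.57), np.float64(0.21)), (14.07, 765, np.float64(263.67), np.float64(0.214))] siderow 158.54444444444445 D 0.714 R 0.1017 y,z [-0.0231  0.2723] F [ 0.9  2.1 -1.1]
```

Call:
play_rows(
  targets=[
    [0,0,0,0,0,0],
    [0,0,0,0,0,0],
  ],
)

```text
clock: 14.33
tool_pos: [0.568, -0.023, 0.2723]
eef_rot: [-0.01, 1.0, 0.0, 0.003]
contact_force: [1.6, 2.0, 0.7]
opening: 0.241
```

```bash
python3 - <<'E'
from h import *
tp(2)
E
```

```text
[(14.33, 733, np.float64(263.7), np.float64(0.214)), (14.38, 742, np.float64(263.72), np.float64(0.214))] siderow 158.5379061371841 D 0.714 R 0.1017 y,z [-0.0231  0.2723] F [ 0.7  1.4 -1.5]
```

Call:
play_rows(
  targets=[
    [0,0,0,0,0,0],
    [0,0,0,0,0,0],
    [0,0,0,0,0,0],
  ],
)

```text
clock: 14.73
tool_pos: [0.5679, -0.0231, 0.2723]
eef_rot: [-0.01, 1.0, 0.0, 0.003]
contact_force: [1.9, 2.0, -0.0]
opening: 0.243
```

```bash
python3 - <<'E'
from h import *
tp(2)
E
```

```text
[(14.73, 793, np.float64(263.53), np.float64(0.21)), (14.78, 821, np.float64(263.54), np.float64(0.21))] siderow 158.525 D 0.714 R 0.1017 y,z [-0.0231  0.2723] F [ 0.6  2.  -0.5]
```

Call:
play_rows(
  targets=[
    [0,0,0,0,0,0],
    [0,0,0,0,0,0],
    [0,0,0,0,0,0],
    [0,0,0,0,0,0],
  ],
)

```text
clock: 15.22
tool_pos: [0.568, -0.023, 0.2723]
eef_rot: [-0.01, 1.0, 0.0, 0.003]
contact_force: [1.8, 1.3, 0.6]
opening: 0.243
```

```bash
python3 - <<'E'
from h import *
tp(1)
E
```

```text
[(15.22, 704, np.float64(263.05), np.float64(0.2))] siderow 158.749063670412 D 0.714 R 0.1017 y,z [-0.023   0.2723] F [1.4 2.3 0.5]
```

Call:
play_rows(
  targets=[
    [0,0,0,0,0,0],
    [0,0,0,0,0,0],
    [0,0,0,0,0,0],
    [0,0,0,0,0,0],
    [0,0,0,0,0,0],
  ],
)

```text
clock: 15.73
tool_pos: [0.568, -0.023, 0.2723]
eef_rot: [-0.01, 1.0, 0.0, 0.003]
contact_force: [0.4, 2.1, -0.2]
opening: 0.246
```

```bash
python3 - <<'E'
from h import *
tp(1)
E
```

```text
[(15.73, 798, np.float64(262.47), np.float64(0.188))] siderow 159.03205128205127 D 0.713 R 0.1017 y,z [-0.023   0.2723] F [0.9 1.6 0.7]
```

Call:
play_rows(
  targets=[
    [0,0,0,0,0,0],
    [0,0,0,0,0,0],
    [0,0,0,0,0,0],
    [0,0,0,0,0,0],
    [0,0,0,0,0,0],
  ],
)

```text
clock: 16.25
tool_pos: [0.568, -0.0229, 0.2724]
eef_rot: [-0.011, 1.0, 0.0, 0.003]
contact_force: [0.5, 1.3, 0.0]
opening: 0.242
```

```bash
python3 - <<'E'
from h import *
tp(1)
E
```

```text
[(16.25, 840, np.float64(261.47), np.float64(0.166))] siderow 159.66225165562915 D 0.712 R 0.1017 y,z [-0.0229  0.2724] F [ 0.4  2.4 -0.1]
```

Call:
play_rows(
  targets=[
    [0,-0.0025,0.0006,0,0,0],
    [0,0,0,0,0,0],
    [0,0,0,0,0,0],
  ],
)

```text
clock: 16.6
tool_pos: [0.568, -0.0239, 0.272]
eef_rot: [-0.011, 1.0, 0.002, 0.004]
contact_force: [0.2, 3.4, 0.6]
opening: 0.243
```

```bash
python3 - <<'E'
from h import *
tp(2)
E
```

```text
[(16.6, 748, np.float64(260.8), np.float64(0.152)), (16.65, 758, np.float64(260.8), np.float64(0.152))] siderow 159.88888888888889 D 0.724 R 0.1018 y,z [-0.024  0.272] F [-0.4  2.9  0.9]
```

Call:
play_rows(
  targets=[
    [0,-0.001,0.0002,0,0,0],
    [0,0,0,0,0,0],
    [0,0,0,0,0,0],
  ],
)

```text
clock: 17.0
tool_pos: [0.568, -0.0243, 0.2719]
eef_rot: [-0.011, 1.0, 0.002, 0.004]
contact_force: [0.7, 3.5, 1.9]
opening: 0.243
```

```bash
python3 - <<'E'
from h import *
tp(2)
E
```

```text
[(17.0, 729, np.float64(260.37), np.float64(0.144)), (17.05, 734, np.float64(260.37), np.float64(0.144))] siderow 160.1086956521739 D 0.728 R 0.1018 y,z [-0.0244  0.2718] F [0.1 3.  1.5]
```

Call:
play_rows(
  targets=[
    [0,0,0,0,0,0],
    [0,0,0,0,0,0],
    [0,0,0,0,0,0],
    [0,0,0,0,0,0],
  ],
)

```text
clock: 17.48
tool_pos: [0.568, -0.0243, 0.2719]
eef_rot: [-0.011, 1.0, 0.002, 0.004]
contact_force: [0.8, 3.4, 2.2]
opening: 0.244
```

```bash
python3 - <<'E'
from h import *
tp(2)
E
```

```text
[(17.48, 729, np.float64(260.38), np.float64(0.144)), (17.53, 734, np.float64(260.38), np.float64(0.144))] siderow 160.09859154929578 D 0.727 R 0.1017 y,z [-0.0243  0.2718] F [-0.5  3.   1.1]
```

Call:
play_rows(
  targets=[
    [0,0,0,0,0,0],
    [0,0,0,0,0,0],
    [0,0,0,0,0,0],
    [0,0,0,0,0,0],
    [0,0,0,0,0,0],
  ],
)

```text
clock: 18.05
tool_pos: [0.568, -0.0243, 0.2719]
eef_rot: [-0.011, 1.0, 0.002, 0.004]
contact_force: [0.3, 3.5, 2.0]
opening: 0.243
```

```bash
python3 - <<'E'
from h import *
tp(1)
im=cv2.imread("pics/t2.png").astype(int)
for row in(129,131,134,137):
    g=im[row,245:285];
    # classify
    print(row,"".join("R" if p[2]>150 and p[1]<70 else "Y" if p[2]>150 and p[1]>150 and p[0]<90 else "G" if p[1]>p[2]+35 and p[1]>p[0]+8 else "." for p in g))
for R,x in((.16,.0975),(.184,.0975),(.184,.075),(.184,.055),(.17,.09),(.17,.06)):
    print(R,x,proj("top",tf(T,[arcP(m,R,x) for m in(.155-.2,.155-.075,.155,.155+.075,.155+.22)])).round(1).tolist(),proj("side",tf(T,[arcP(.155,R,x)])).round(1).tolist())
E
```

```text
[(18.05, 734, np.float64(260.36), np.float64(0.144))] siderow 160.0994318181818 D 0.727 R 0.1017 y,z [-0.0243  0.2718] F [-0.3  3.7  1.4]
129 ....YYYYYYYY.GGGGGGGGYYYYYYY............
131 ....YYYYYYYY.GGGGGGGGYYYYYYYYRRRRRRR....
134 ....YYYYYYYY.GGGGGGGGYYYYYYYYRRRRRRR....
137 .....YYYYYYY.GGGGGGGGYYYYYYYYRRRRRRR....
0.16 0.0975 [[250.7, 128.1], [256.7, 128.1], [260.3, 128.3], [263.9, 128.5], [270.5, 129.2]] [[171.8, 160.4]]
0.184 0.0975 [[250.2, 125.5], [257.2, 125.6], [261.4, 125.7], [265.6, 126.0], [273.3, 126.8]] [[171.1, 152.8]]
0.184 0.075 [[250.1, 132.1], [257.2, 132.1], [261.4, 132.3], [265.6, 132.6], [273.3, 133.3]] [[179.5, 153.2]]
0.184 0.055 [[250.1, 138.0], [257.2, 138.0], [261.4, 138.2], [265.6, 138.4], [273.4, 139.2]] [[186.9, 153.5]]
0.17 0.09 [[250.5, 129.2], [256.9, 129.2], [260.8, 129.4], [264.6, 129.6], [271.6, 130.4]] [[174.3, 157.4]]
0.17 0.06 [[250.4, 137.9], [256.9, 138.0], [260.8, 138.1], [264.6, 138.3], [271.7, 139.0]] [[185.4, 157.9]]
```

The flag's edges fit marker 0.155 well: the green–yellow edge is at columns 257/265.5 and red starts at 273.5. The pointer sits still at about 0.14, so I'll hold.

Call:
play_rows(
  targets=[
    [0,0,0,0,0,0],
    [0,0,0,0,0,0],
    [0,0,0,0,0,0],
    [0,0,0,0,0,0],
    [0,0,0,0,0,0],
  ],
)

```text
clock: 18.57
tool_pos: [0.568, -0.0243, 0.2718]
eef_rot: [-0.011, 1.0, 0.002, 0.004]
contact_force: [0.5, 4.0, 1.9]
opening: 0.248
```

Call:
play_rows(
  targets=[
    [0,0,0,0,0,0],
    [0,0,0,0,0,0],
    [0,0,0,0,0,0],
    [0,0,0,0,0,0],
    [0,0,0,0,0,0],
  ],
)

```text
clock: 18.98
tool_pos: [0.568, -0.0243, 0.2719]
eef_rot: [-0.011, 1.0, 0.002, 0.004]
contact_force: [-0.3, 3.1, 1.3]
opening: 0.244
```

Call:
play_rows(
  targets=[
    [0,0,0,0,0,0],
    [0,0,0,0,0,0],
    [0,0,0,0,0,0],
    [0,0,0,0,0,0],
    [0,0,0,0,0,0],
  ],
)

```text
clock: 19.4
tool_pos: [0.568, -0.0243, 0.2719]
eef_rot: [-0.011, 1.0, 0.002, 0.004]
contact_force: [0.1, 3.8, 1.4]
opening: 0.242
```

```bash
python3 - <<'E'
from h import *
tp(1)
E
```

```text
[(19.4, 739, np.float64(260.37), np.float64(0.144))] siderow 160.09859154929578 D 0.727 R 0.1018 y,z [-0.0243  0.2718] F [-0.2  3.4  1.9]
```

Still motionless, so I'll keep holding.

Call:
play_rows(
  targets=[
    [0,0,0,0,0,0],
    [0,0,0,0,0,0],
    [0,0,0,0,0,0],
    [0,0,0,0,0,0],
    [0,0,0,0,0,0],
  ],
)

```text
clock: 19.92
tool_pos: [0.568, -0.0243, 0.2718]
eef_rot: [-0.011, 1.0, 0.002, 0.004]
contact_force: [0.3, 4.2, 0.8]
opening: 0.245
```

Call:
play_rows(
  targets=[
    [0,0,0,0,0,0],
    [0,0,0,0,0,0],
    [0,0,0,0,0,0],
    [0,0,0,0,0,0],
    [0,0,0,0,0,0],
  ],
)

```text
clock: 20.33
tool_pos: [0.568, -0.0243, 0.2719]
eef_rot: [-0.011, 1.0, 0.002, 0.004]
contact_force: [0.2, 3.4, 1.8]
opening: 0.244
```

Call:
play_rows(
  targets=[
    [0,0,0,0,0,0],
    [0,0,0,0,0,0],
    [0,0,0,0,0,0],
    [0,0,0,0,0,0],
    [0,0,0,0,0,0],
  ],
)

```text
clock: 20.75
tool_pos: [0.568, -0.0243, 0.2718]
eef_rot: [-0.011, 1.0, 0.002, 0.004]
contact_force: [-0.1, 3.0, 1.0]
opening: 0.244
```

Call:
play_rows(
  targets=[
    [0,0,0,0,0,0],
    [0,0,0,0,0,0],
    [0,0,0,0,0,0],
    [0,0,0,0,0,0],
    [0,0,0,0,0,0],
  ],
)

```text
clock: 21.17
tool_pos: [0.568, -0.0243, 0.2718]
eef_rot: [-0.011, 1.0, 0.002, 0.004]
contact_force: [0.1, 3.5, 1.4]
opening: 0.242
```

Call:
play_rows(
  targets=[
    [0,0,0,0,0,0],
    [0,0,0,0,0,0],
    [0,0,0,0,0,0],
    [0,0,0,0,0,0],
    [0,0,0,0,0,0],
  ],
)

```text
clock: 21.58
tool_pos: [0.568, -0.0243, 0.2718]
eef_rot: [-0.011, 1.0, 0.002, 0.004]
contact_force: [0.4, 2.8, 1.0]
opening: 0.243
```

Call:
play_rows(
  targets=[
    [0,0,0,0,0,0],
    [0,0,0,0,0,0],
    [0,0,0,0,0,0],
    [0,0,0,0,0,0],
    [0,0,0,0,0,0],
  ],
)

```text
clock: 22.0
tool_pos: [0.568, -0.0243, 0.2718]
eef_rot: [-0.011, 1.0, 0.002, 0.004]
contact_force: [0.4, 3.6, 1.8]
opening: 0.247
```

```bash
python3 - <<'E'
from h import *
tp(1)
E
```

```text
[(22.0, 739, np.float64(260.37), np.float64(0.144))] siderow 160.09641873278238 D 0.727 R 0.1017 y,z [-0.0243  0.2718] F [0.3 3.1 1.1]
```

Call:
play_rows(
  targets=[
    [0,0,0,0,0,0],
    [0,0,0,0,0,0],
    [0,0,0,0,0,0],
    [0,0,0,0,0,0],
    [0,0,0,0,0,0],
  ],
)

```text
clock: 22.52
tool_pos: [0.568, -0.0243, 0.2718]
eef_rot: [-0.011, 1.0, 0.002, 0.004]
contact_force: [0.3, 3.7, 1.4]
opening: 0.245
```

Call:
play_rows(
  targets=[
    [0,0,0,0,0,0],
    [0,0,0,0,0,0],
    [0,0,0,0,0,0],
    [0,0,0,0,0,0],
    [0,0,0,0,0,0],
  ],
)

```text
clock: 22.93
tool_pos: [0.568, -0.0243, 0.2719]
eef_rot: [-0.011, 1.0, 0.002, 0.004]
contact_force: [-0.3, 2.0, 1.5]
opening: 0.243
```

Call:
play_rows(
  targets=[
    [0,0,0,0,0,0],
    [0,0,0,0,0,0],
    [0,0,0,0,0,0],
    [0,0,0,0,0,0],
    [0,0,0,0,0,0],
  ],
)

```text
clock: 23.35
tool_pos: [0.568, -0.0243, 0.2718]
eef_rot: [-0.011, 1.0, 0.002, 0.004]
contact_force: [-0.8, 3.2, 1.7]
opening: 0.248
```

Call:
play_rows(
  targets=[
    [0,0,0,0,0,0],
    [0,0,0,0,0,0],
    [0,0,0,0,0,0],
    [0,0,0,0,0,0],
    [0,0,0,0,0,0],
  ],
)

```text
clock: 23.77
tool_pos: [0.568, -0.0243, 0.2718]
eef_rot: [-0.011, 1.0, 0.002, 0.004]
contact_force: [0.1, 3.1, 1.8]
opening: 0.243
```

Call:
play_rows(
  targets=[
    [0,0,0,0,0,0],
    [0,0,0,0,0,0],
    [0,0,0,0,0,0],
    [0,0,0,0,0,0],
    [0,0,0,0,0,0],
  ],
)

```text
clock: 24.18
tool_pos: [0.568, -0.0243, 0.2719]
eef_rot: [-0.011, 1.0, 0.002, 0.004]
contact_force: [-0.3, 3.8, 1.7]
opening: 0.243
```

Call:
play_rows(
  targets=[
    [0,0,0,0,0,0],
    [0,0,0,0,0,0],
    [0,0,0,0,0,0],
    [0,0,0,0,0,0],
    [0,0,0,0,0,0],
  ],
)

```text
clock: 24.6
tool_pos: [0.568, -0.0243, 0.2719]
eef_rot: [-0.011, 1.0, 0.002, 0.004]
contact_force: [0.5, 3.5, 1.3]
opening: 0.245
```

```bash
python3 - <<'E'
from h import *
tp(1)
a=r.snapshot("side");b=r.snapshot("top")
cv2.imwrite("pics/z.png",np.hstack([cv2.resize(x,(400,400),interpolation=cv2.INTER_CUBIC) for x in (a[130:210,140:220],b[110:190,210:290])]))
E
```

```text
[(24.6, 729, np.float64(260.36), np.float64(0.144))] siderow 160.07605633802817 D 0.727 R 0.1018 y,z [-0.0243  0.2718] F [-0.1  3.6  1.7]
```

View pics/z.png

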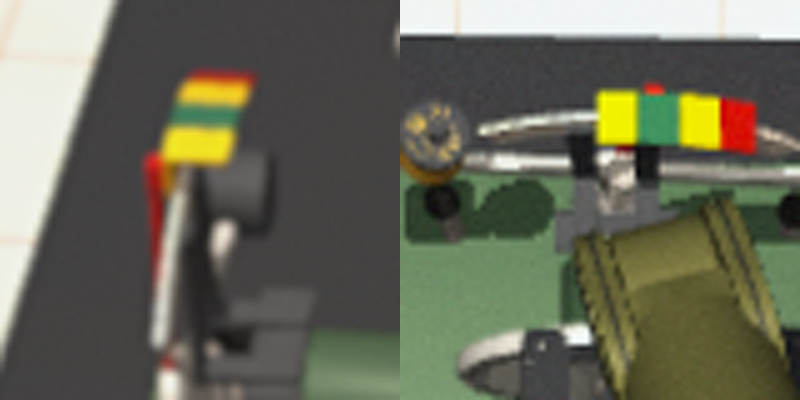

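The picture shows the tip at top-view column ~260, inside the green (257–265.5). It has not moved for about 7.5 s, so I'll hand in.

```bash
python3 -c "
from plant import r
print(r.finish_job(), r.get_state()['clock'])"
```

```text
the job is handed in; nothing more can be done
the job is handed in; nothing more can be done
```

I wound the spring until the loaded beam lifted, brought the pointer to rest in the green and kept it there. I handed the job in at about 24.8 s, still gripping the peg; no verdict is reported.

- **Approach:** I pinched the peg from above and wound the disc along its arc. The beam lifted at a winding of about 1.0 rad, which points to a heavy load. I steered it up at about 0.15 rad/s or less.
- **Overshoot:** the pointer went past the middle and stopped at about 0.21 rad. That is still inside the green (upper edge about 0.23) and far from the red (about 0.375). I let it drift back and it stopped.
- **Last checks:** the pointer read 0.144 rad in the top view, with the flag's middle at about 0.155. It did not move in any check from 17.0 s to 24.6 s. The hand still carried about 3.5 N against the disc.
- **Disagreements:** judged by the tip's row, the side view reads the pointer about 0.01–0.02 rad lower, at about 0.135, which is still well inside the green. My first side-view line fit read about 0.05 rad low near the flag, so I stopped using it.
- **Not re-measured:** I did not check the phone, bottle and blanks at the end. The arm stayed clear of them, and it never came near the beam or the flag.

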